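Tip the inked fish block over the registration strip onto the card and press the print

ROBOT

A 7-joint arm with a two-finger parallel gripper is mounted at the origin on the work surface. World frame = base frame: x ahead of the robot, y to its left, z up, the work surface at z = 0. Lengths are in m, angles in degrees, forces in N, time in s.
With the tool pointing down it reaches from about 0.425 to 0.875 m from the base axis. Payload 4.7 kg.
Tool frame: the origin (TCP) lies where the fingers leave the gripper's body, on its centre line; the fingertips stand 70 mm ahead of it and the grasp point (between the pads) lies 51 mm ahead of it (env.tip_reach is the distance from the TCP to the fingertips, in m); z points along the fingers, x is the direction in which the jaws open and shut, and the axes are right-handed (so a half turn about z gives the same grasp; the last joint's range is limited). The gripper opens to 87 mm and grips with 3 to 60 N. Pads are 19 mm wide; open, the fingers measure 117 mm over their backs; the gripper's body (75 mm by 190 mm) begins 51 mm behind the grasp point.
Start: joints at [70.365, 18.392, -4.016, 83.108, 1.295, 78.541, -3.26], TCP at [0.227, -0.609, 0.292] pointing down, gripper open.
Joint ranges: [-163.93, 163.93], [-17.29, 119.83], [-79.2, 71.16], [3.27, 140.29], [-89.18, 269.18], [5.43, 117.66], [-154.24, 154.24]. Speed limits (degrees/s): [147.25, 147.25, 180, 180, 180, 180, 180].

INTERFACE

Orientations are given as [roll, pitch, yaw] about the fixed x, y, z axes, in that order (R = Rz(yaw) Ry(pitch) Rx(roll)).
In Python, from cell import env, optics, order gives the robot as it stands.
- The arm moves only by the shell command python3 -m creep 'ROWS' [FORCE]. ROWS is JSON, a list of rows, each a list of 7 numbers: the shift along the tool's x, y, z in cm, then the turn, a rotation vector about the tool's x, y, z in rad, then the opening, from 0 (shut) to 1 (fully open). A call has 1 to 20 rows; each row shifts and turns the pose as measured when the row begins, along the tool's axes as they then stand; what a row does not reach is not made up. A row lasts 1/10 s, in which the tool goes at most 50 mm and 8.59 degrees, less where a joint would pass 70% of its speed; a pose out of reach is approached as far as the arm can. A call with a gripper value outside its range is refused whole. The fingers move at their own pace and stop on an object; FORCE is the grip in N (left out, the last holds). Time passes only in rows, so rows that do not move let the fingers close. It gives the time, the measured TCP pose, the force and the opening at its end, in the units of the state.
- env.get_obs(): the state, without advancing time (a new reading comes with each control period).
- optics.read_camera(name): name is "scene" or "top" or "wrist"; returns a dict with "frame" (480x640x3 uint8, blue, green, red), "z_map" (480x640 float32, m along the optical axis (not along the pixel's ray), 0 where there is no reading), "fx", "fy", "cx", "cy" (pixels), "distortion" ([k1, k2, p1, p2, k3] as OpenCV has them; the pictures are not rectified), "R" (3x3) and "t" (3): a world point X has camera coordinates R X + t; the wrist camera has in their place "hand_eye" (4x4, takes a point from camera to tool coordinates, whose origin is the TCP and whose axes are the tool frame's). Camera axes: x right, y down, z forward; pixel columns grow to the right and rows downward; lengths in m; the calibration is good to about 2 mm. A picture is of the moment at which its call begins: read the wrist's pose just before it.
- order.sign_off(): hands the job in, once; it reports no verdict.
The state is a dict: "time_s": time; "qpos": joint angles; "joint_velocities": joint speeds; "effort": joint torques, N m; "tool_pos": TCP position; "tool_rot": TCP orientation; "force": force on the tool from outside, world axes, zero at the start; "wrist_torque": the same for the moment, N m; "grip_width": finger opening in m.
Only numpy, scipy, OpenCV 4.12 (cv2) and the standard library are available. Lean on these libraries where they do the work, as an engineer would, in place of code of your own. Each camera call takes 0.05 s, during which the arm holds its last target. There are 200 camera calls.

TASK

The inked fish block lies face up on the printing board: without picking it up, push it with the fingertips squarely against the metal registration strip and keep pushing up at its near side until it tips up on the strip and flips over, landing inked face down on the card, close along the strip and square to it. Then press firmly down on its wooden back for a moment to take the print, and leave it lying there. Leave the mug, roller, palette and brush alone.

Things in the scene. Friction and masses are not known exactly. Their poses are not given: they have to be found in the camera images.
- board: printing board, fixed: plywood with a smooth white top, 280 mm by 320 mm, 12 mm thick. Its origin lies on the table under the middle of the strip's near face; +x points across the strip from the inking side (near the robot) to the card side, +y along the strip, z up. Its top is at height 12 mm and reaches from x = -160 to +120 mm, y = -160 to +160 mm. All of it stands still.
- strip: registration strip: brass flat bar fixed to the board along its y axis, 280 mm long, 4 mm thick, standing 7 mm proud of the board top (its top is at height 19 mm). Origin at the foot of the middle of its near face, axes as the board's: near face at x = 0, far face at x = 4 mm. Friction coefficients of wood, strip and board are about 0.5 to 0.7.
- card: brown kraft card to be printed, fixed flat on the board on the far side of the strip, 100 mm (x) by 210 mm (y), 1.5 mm thick, so its top is at height 13.5 mm. Origin under its middle, 54 mm beyond the strip's near face.
- block: loose linocut block, 64 mm (its x) by 90 mm (y) by 20 mm thick, 0.06 to 0.13 kg: bare wooden back and sides, grey lino face with an inked dark blue fish. Origin in the middle of the wooden back, z out of the inked face (up at the start, down once flipped). It starts on the board on the near side of the strip, its +x side facing the strip, 10 to 50 mm short of it, turned up to 0.3 rad.
- block_center (a point): middle of the block's bulk, 10 mm above its back; at height 22 mm at the start and 23.5 mm when it lies flat on the card. A firm press on the back is 8 N or more for half a second.
- block_lead (a point): middle of the block's side that faces the strip at the start (32 mm along +x of the block from its centre, half way up). The block pivots there on the strip's top while its near side is raised in an arc by a fingertip that presses it towards the strip (about 5 to 10 N, else it slips off); past upright it falls over by itself. This side must stay low, at 15 to 40 mm height.
- mug: bystander: pink mug, 80 mm across, 85 mm high, handle at its +y, origin under its middle
- brayer: bystander: ink roller lying flat, black roller 75 mm long across its +x end, dark wooden handle to -x, 170 mm long and 97 mm wide over all, 32 mm high, origin on the table
- palette: bystander: pale yellow flower-shaped paint palette, 135 mm across, 12 mm high, origin under its middle
- hake: bystander: flat wide brush, 175 mm long (x, bristles to +x), 60 mm wide, 9 mm high, origin on the table
Not all that is in view belongs to the job. What is shaped like the block but red, turquoise or yellow is not meant.

How it is judged:
By the outcome, as a careful person would: the job done as asked, in the order asked, and still so for the second after the job is handed in, with the robot touching nothing.
It also fails if it takes over 72 s, if anything falls off the work surface, if the arm or the gripper's body presses on something with over 40 N, if the wrist force passes 120 N, or if a joint passes its speed limit or range.

## Working session

There is one attempt and no reset: what is moved stays moved. The work goes in short steps, Python scripts to look and compute and a shell command to move; the robot and the scene stay as the last step left them, time stands still between calls to the robot, and variables do not carry over. Pictures are saved under pics/ and viewed, on a budget of 10 in all, crops included, one or two more only if the job needs it, and the job is handed in when it is done.

```bash
ls; mkdir -p pics
python3 - <<'E'
from cell import env, optics, order
import cv2, numpy as np
print(env.get_obs(), env.tip_reach)
a=[]
for n in("scene","top"):
    c=optics.read_camera(n); np.save(f"pics/{n}.npy",c,allow_pickle=True); cv2.imwrite(f"pics/{n}1.png",c["frame"])
    print(n,c["fx"],c["cx"],c["cy"],c["distortion"],c["R"],c["t"])
E
```

```text
pics
{'time_s': 0.0, 'qpos': array([70.36542619, 18.43766917, -4.01517359, 83.17486253,  1.29520864,
       78.54135961, -3.26120172]), 'joint_velocities': array([-0.07801406, -0.0130872 ,  0.04510503, -0.03316423,  0.04939657,
       -0.1326261 ,  0.0339661 ]), 'effort': array([ 1.95732214e-04, -4.91278267e+01, -4.03824728e-01, -3.12525880e+01,
       -6.40644087e-02,  4.36417444e-02,  1.63689224e-04]), 'tool_pos': array([ 0.22682863, -0.60868425,  0.29117745]), 'tool_rot': array([ 1.79993867e+02,  1.08636871e-01, -6.95571830e+01]), 'force': array([ 0.93694408, -0.26003855,  0.1849135 ]), 'wrist_torque': array([-0.04316443,  0.00077441, -0.01720167]), 'grip_width': 0.0870252783761743} 0.0697
scene 449.82520819246383 317.02201558898645 234.133144717222 [-0.05754475  0.          0.          0.          0.        ] [[-0.44359547  0.896148    0.01190905]
 [ 0.71265439  0.36076102 -0.60164375]
 [-0.54345816 -0.25839941 -0.79867576]] [ 0.19282193 -0.37999566  1.2075112 ]
top 519.5995616595507 322.3045403726437 230.19841792482913 [0.04457237 0.         0.         0.         0.        ] [[-0.0121806  -0.99980902 -0.01528251]
 [-0.99798453  0.01310744 -0.06208926]
 [ 0.06227772  0.01449543 -0.99795359]] [0.0771556  0.55246009 1.20134788]
```

View pics/top1.png

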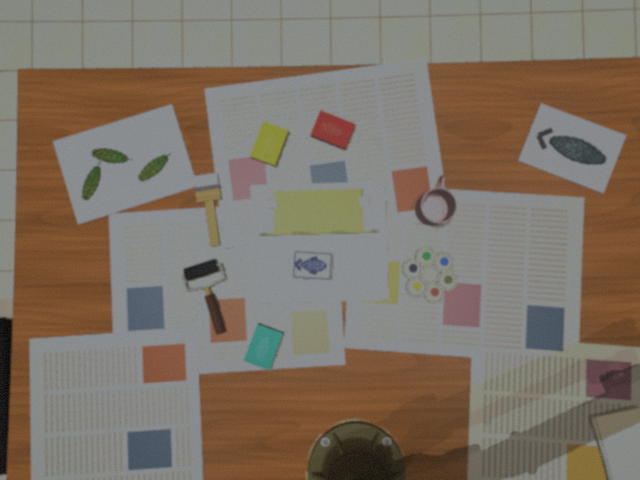

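View pics/scene1.png

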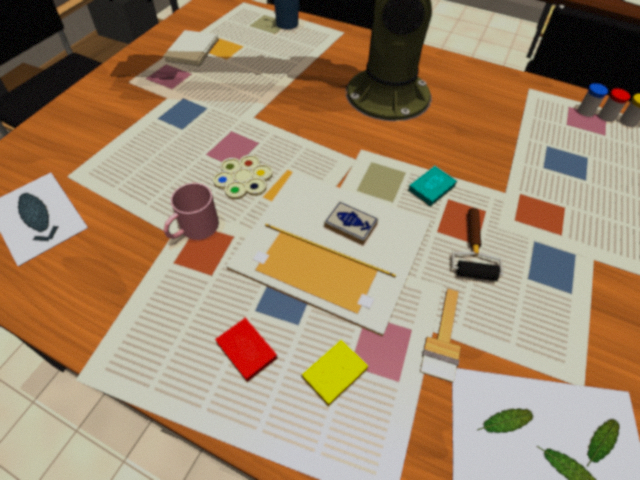

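Top view: fish block at about (313,265), strip along row ~234 (cols 260–378), card (272–364, 190–233), mug (436,205), palette (430,275), and roller (205,270). The scene view agrees, with the block at (350,222). I'll enlarge both.

```bash
cat > h.py <<'E'
import numpy as np, cv2
def ray_plane(c,px,z):
    K=np.array([[c["fx"],0,c["cx"]],[0,c["fy"],c["cy"]],[0,0,1]])
    u=cv2.undistortPoints(np.float64(px).reshape(-1,1,2),K,np.float64(c["distortion"])).reshape(-1,2)
    R=np.array(c["R"]);t=np.array(c["t"])
    d=np.c_[u,np.ones(len(u))]@R; o=-R.T@t
    return o+d*((z-o[2])/d[:,2])[:,None]
E
python3 - <<'E'
import numpy as np,cv2
from h import *
t=np.load("pics/top.npy",allow_pickle=True).item();s=np.load("pics/scene.npy",allow_pickle=True).item()
f=t["frame"][175:311,240:396]; g=s["frame"][165:335,220:432]
a=cv2.resize(f,None,fx=4,fy=4,interpolation=cv2.INTER_CUBIC)
b=cv2.resize(g,(0,0),fx=3.2,fy=3.2,interpolation=cv2.INTER_CUBIC)
cv2.imwrite("pics/c1.png",a);cv2.imwrite("pics/c2.png",b);print(a.shape,b.shape)
# card
for c,n in((t,"top"),(s,"scene")):
    hsv=cv2.cvtColor(c["frame"],cv2.COLOR_BGR2HSV)
    x0,y0,x1,y1=(255,180,385,240) if n=="top" else (230,225,400,330)
    roi=np.zeros(hsv.shape[:2],np.uint8);roi[y0:y1,x0:x1]=1
    m=((hsv[...,0]>12)&(hsv[...,0]<35)&(hsv[...,1]>80)).astype(np.uint8)*roi
    if n=="scene": m=cv2.morphologyEx(m,cv2.MORPH_OPEN,np.ones((5,5)))
    cs=max(cv2.findContours(m,0,2)[0],key=cv2.contourArea)
    P=ray_plane(c,cs.reshape(-1,2),.0135)[:,:2]
    r=cv2.minAreaRect((P*1000).astype(np.float32));print(n,"card",r)
    roi[:]=0
    x0,y0,x1,y1=(285,245,340,285) if n=="top" else (320,195,385,250)
    roi[y0:y1,x0:x1]=1
    m=((hsv[...,0]>100)&(hsv[...,0]<135)&(hsv[...,1]>90)).astype(np.uint8)*roi
    ys,xs=np.nonzero(m);P=ray_plane(c,np.c_[xs,ys],.032)[:,:2]
    w,v=np.linalg.eigh(np.cov(P.T));print(n,"fish",P.mean(0),(P.max(0)+P.min(0))/2,np.degrees(np.arctan2(v[1,1],v[0,1])),len(P))
E
```

```text
(544, 624, 3) (544, 678, 3)
top card ((597.6953125, 80.98432159423828), (100.06324768066406, 207.20326232910156), 0.5561381578445435)Traceback (most recent call last):
  File "<stdin>", line 22, in <module>
  File "h.py", line 4, in ray_plane
    u=cv2.undistortPoints(np.float64(px).reshape(-1,1,2),K,np.float64(c["distortion"])).reshape(-1,2)
      ~~~~~~~~~~~~~~~~~~~^^^^^^^^^^^^^^^^^^^^^^^^^^^^^^^^^^^^^^^^^^^^^^^^^^^^^^^^^^^^^^
cv2.error: OpenCV(4.12.0) /io/opencv/modules/calib3d/src/undistort.dispatch.cpp:347: error: (-215:Assertion failed) CV_IS_MAT(_src) && CV_IS_MAT(_dst) && (_src->rows == 1 || _src->cols == 1) && (_dst->rows == 1 || _dst->cols == 1) && _src->cols + _src->rows - 1 == _dst->rows + _dst->cols - 1 && (CV_MAT_TYPE(_src->type) == CV_32FC2 || CV_MAT_TYPE(_src->type) == CV_64FC2) && (CV_MAT_TYPE(_dst->type) == CV_32FC2 || CV_MAT_TYPE(_dst->type) == CV_64FC2) in function 'cvUndistortPointsInternal'
```

View pics/c1.png

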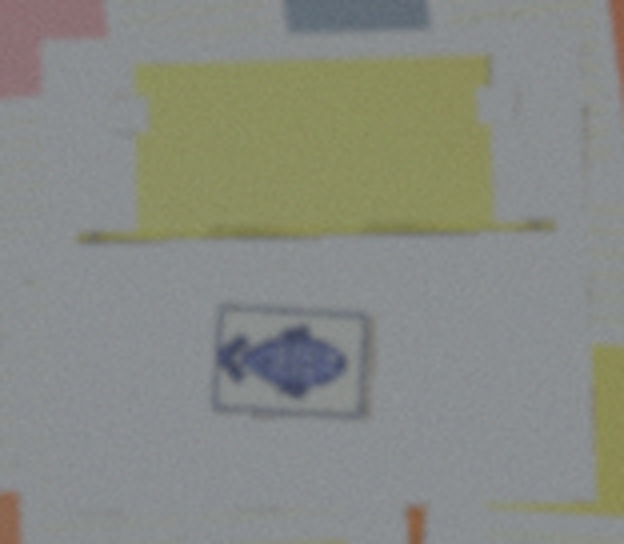

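View pics/c2.png

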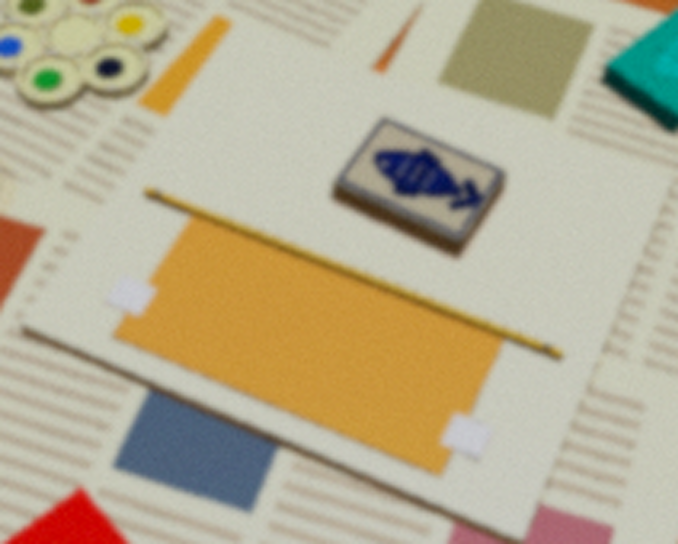

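Crop of the top view: face corners (222,304), (370,315), (364,416), (215,410), strip ends (78,238) and (553,226). In the scene crop: face corners (383,118), (503,179), (461,240), (338,184), strip ends (150,190) and (560,355).

Run:
```python
import numpy as np,cv2
from h import *
t=np.load("pics/top.npy",allow_pickle=True).item();s=np.load("pics/scene.npy",allow_pickle=True).item()
np.set_printoptions(precision=4,suppress=True)
T=lambda p:np.array(p)/4.+[240-.375,175-.375]
S=lambda p:np.array(p)/3.2+[220-.35,165-.35]
print("card top",ray_plane(t,T([[136,65],[490,57],[493,228],[136,232]]),.0135))
print("card sc",ray_plane(s,S([[192,217],[505,340],[440,473],[116,336]]),.0135))
for c,pts,st in((t,T([(222,304),(370,315),(364,416),(215,410)]),T([(78,238),(553,226)])),(s,S([(383,118),(503,179),(461,240),(338,184)]),S([(150,190),(560,355)]))):
    P=ray_plane(c,pts,.032);print(P[:,:2],"ctr",P.mean(0)[:2],np.linalg.norm(np.diff(np.r_[P,P[:1]],axis=0),axis=1))
    Q=ray_plane(c,st,.019);d=Q[1]-Q[0];print("strip",Q[:,:2],"mid",Q.mean(0)[:2],np.linalg.norm(d),"x-ward tilt deg",np.degrees(np.arctan2(d[0],d[1])))
```

```text
card top [[ 0.6484  0.1843  0.0135]
 [ 0.6502 -0.025   0.0135]
 [ 0.549  -0.0251  0.0135]
 [ 0.5494  0.185   0.0135]]
card sc [[ 0.5528 -0.0255  0.0135]
 [ 0.5491  0.1842  0.0135]
 [ 0.6466  0.1843  0.0135]
 [ 0.6502 -0.0224  0.0135]]
[[0.506  0.1334]
 [0.4985 0.0479]
 [0.4405 0.0521]
 [0.4449 0.138 ]] ctr [0.4725 0.0929] [0.0859 0.0582 0.086  0.0612]
strip [[ 0.546   0.2184]
 [ 0.5494 -0.0598]] mid [0.5477 0.0793] 0.27826230297233046 x-ward tilt deg 179.2992858833716
[[0.4387 0.0531]
 [0.4506 0.1412]
 [0.5064 0.1361]
 [0.501  0.0508]] ctr [0.4742 0.0953] [0.089  0.056  0.0855 0.0623]
strip [[ 0.5496 -0.0573]
 [ 0.5478  0.2176]] mid [0.5487 0.0801] 0.2748230062057167 x-ward tilt deg -0.37328408496848786
```

Near strip face is at x≈0.546, with middle y≈0.08 and board yaw ≈+0.5°. The block centre is at ≈(0.473,0.094) with yaw ≈−5°, so the gap is ~41 mm. Now I'll turn the jaws parallel to the strip and travel there.

```bash
python3 -m creep '[[0,0,0,0,0,0.12,0.45],[0,0,0,0,0,0.12,0.45],[0,0,0,0,0,0.107,0.45],[-3.5,-2.5,0,0,0,0,0.45],[-3.5,-2.5,0,0,0,0,0.45],[-3.5,-2.5,0,0,0,0,0.45],[-3.5,-2.5,0,0,0,0,0.45],[-3.5,-2.5,0,0,0,0,0.45],[-3.5,-2.5,0,0,0,0,0.45],[-3.5,-2.5,0,0,0,0,0.45],[-3.5,-2.5,0,0,0,0,0.45],[-3.5,-2.5,0,0,0,0,0.45],[-3.5,-2.5,0,0,0,0,0.45],[-3.5,-2.5,0,0,0,0,0.45],[0,0,0,0,0,0,0.45]]'
```

```text
time_s: 1.6
tool_pos: [0.5104, -0.2093, 0.2831]
tool_rot: [179.4, 0.6, -90.6]
force: [-0.1, 0.7, -0.0]
grip_width: 0.0389
```

```bash
python3 -m creep '[[-3.8,1.2,0,0,0,0,0.45],[-3.8,1.2,0,0,0,0,0.45],[-3.8,1.2,0,0,0,0,0.45],[-3.8,1.2,0,0,0,0,0.45],[-3.8,1.2,0,0,0,0,0.45],[-3.8,1.2,0,0,0,0,0.45],[-3.8,1.2,0,0,0,0,0.45],[-3.8,1.2,0,0,0,0,0.45],[0,0,0,0,0,0,0.45],[0,0,0,0,0,0,0.45]]'
```

```text
time_s: 2.6
tool_pos: [0.4117, 0.1048, 0.2837]
tool_rot: [179.2, 0.5, -90.6]
force: [0.3, -0.1, -0.2]
grip_width: 0.0391
```

```bash
cat > d.py <<'E'
import sys,numpy as np
from scipy.spatial.transform import Rotation as Ro
from cell import env
# target x y z [roll pitch yaw] -> total tool shift cm, rotvec
a=[float(v) for v in sys.argv[1:]]; o=env.get_obs()
R=Ro.from_euler("xyz",o["tool_rot"],degrees=True)
G=Ro.from_euler("xyz",a[3:6] if len(a)>3 else [180,0,-89.45],degrees=True)
np.set_printoptions(precision=3,suppress=True)
print(o["tool_pos"],"shift",R.inv().apply(np.array(a[:3])-o["tool_pos"])*100,"turn",(R.inv()*G).as_rotvec())
E
python3 d.py .410 .095 .15
```

```text
[0.412 0.105 0.284] shift [ 1.106 -0.035 13.359] turn [ 0.014  0.009 -0.02 ]
```

```bash
python3 -m creep '[[1.1,0,0,0.014,0.009,-0.02,0.45],[0,0,3.4,0,0,0,0.45],[0,0,3.4,0,0,0,0.45],[0,0,3.4,0,0,0,0.45],[0,0,3,0,0,0,0.45],[0,0,0,0,0,0,0.45],[0,0,0,0,0,0,0.45]]'; python3 d.py .410 .095 .0955
```

```text
time_s: 3.3
tool_pos: [0.4145, 0.0848, 0.1481]
tool_rot: [-179.9, -0.0, -90.1]
force: [-1.1, -0.5, -0.1]
grip_width: 0.039
[0.415 0.085 0.148] shift [-1.02   0.465  5.258] turn [-0.002 -0.001 -0.012]
```

```bash
python3 -m creep '[[-1,0.4,1,0,0,-0.012,0.45],[0,0,1.5,0,0,0,0.45],[0,0,1.5,0,0,0,0.45],[0,0,1,0,0,0,0.45],[0,0,0,0,0,0,0.45],[0,0,0,0,0,0,0.45]]'; python3 d.py .410 .095 .0955
```

```text
time_s: 3.9
tool_pos: [0.4155, 0.0971, 0.1021]
tool_rot: [-179.2, -0.0, -89.4]
force: [-0.5, 0.3, 0.9]
grip_width: 0.039
[0.416 0.097 0.102] shift [0.205 0.563 0.648] turn [-0.015 -0.     0.   ]
```

```bash
python3 -m creep '[[0.2,0.2,1,-0.012,0,0,0.45],[0,0,0,0,0,0,0.45],[0,0,0,0,0,0,0.45]]'; python3 d.py .44 .095 .092
```

```text
time_s: 4.2
tool_pos: [0.4147, 0.0951, 0.0927]
tool_rot: [-179.7, -0.0, -89.4]
force: [-0.4, -0.4, 0.4]
grip_width: 0.0391
[0.415 0.095 0.093] shift [ 0.034 -2.525  0.086] turn [-0.005 -0.001  0.   ]
```

```bash
python3 -m creep '[[0,-0.8,0.1,0,0,0,0.45],[0,-0.8,0,0,0,0,0.45],[0,-0.8,0,0,0,0,0.45],[0,-0.8,0,0,0,0,0.45],[0,-0.6,0,0,0,0,0.45],[0,-0.5,0,0,0,0,0.45],[0,0,0,0,0,0,0.45]]'; python3 d.py .4725 .095 .092
```

```text
time_s: 4.9
tool_pos: [0.4619, 0.0953, 0.0919]
tool_rot: [-179.8, -0.0, -89.5]
force: [0.5, -0.1, 0.3]
grip_width: 0.0395
[0.462 0.095 0.092] shift [ 0.038 -1.055 -0.005] turn [-0.004 -0.    -0.001]
```

```bash
python3 -m creep '[[0,-0.4,0,0,0,0,0.45],[0,-0.4,0,0,0,0,0.45],[0,-0.1,0,0,0,0,0.45],[0,0,0,0,0,0,0.45]]'
python3 - <<'E'
from cell import env, optics
import cv2, numpy as np
c=optics.read_camera("scene"); np.save("pics/s2.npy",c,allow_pickle=True)
g=c["frame"][110:335,200:432]
cv2.imwrite("pics/s2.png",cv2.resize(g,(0,0),fx=2.6,fy=2.6,interpolation=cv2.INTER_CUBIC))
print(env.get_obs()["force"])
E
```

```text
time_s: 5.3
tool_pos: [0.4701, 0.0954, 0.0916]
tool_rot: [-180.0, -0.1, -89.5]
force: [-1.3, 0.5, 0.7]
grip_width: 0.0387
[-2.59089784 -0.22498517  1.91814353]
```

View pics/s2.png

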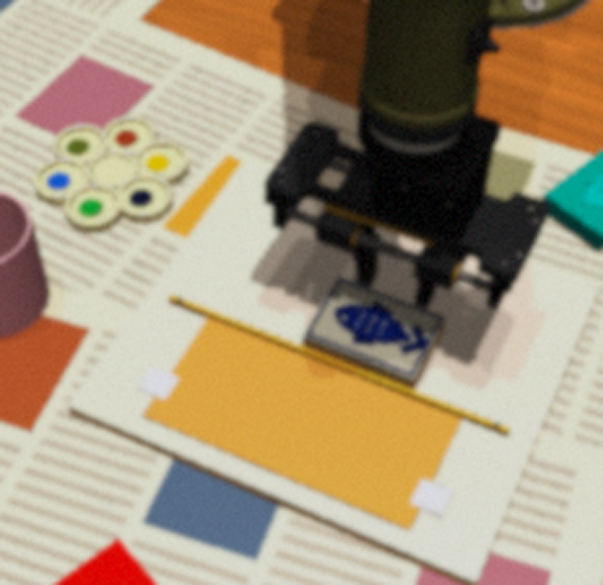

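The block lies square against the strip, fish up; fingers touch its near side at about (400,290) in the crop. Next I'll probe how commanded shift maps to push force.

```bash
python3 -m creep '[[0,-0.2,0,0,0,0,0.45],[0,-0.2,0,0,0,0,0.45]]';python3 -m creep '[[0,-0.3,0,0,0,0,0.45]]'; python3 -m creep '[[0,-0.3,0,0,0,0,0.45]]';python3 -m creep '[[0,0,0,0,0,0,0.45]]'
```

```text
time_s: 5.55
tool_pos: [0.4707, 0.0955, 0.0911]
tool_rot: [179.6, -0.2, -89.4]
force: [-7.3, 0.4, 5.7]
grip_width: 0.0391
time_s: 5.65
tool_pos: [0.4712, 0.0955, 0.0907]
tool_rot: [179.2, -0.2, -89.4]
force: [-10.6, 0.4, 8.4]
grip_width: 0.0393
time_s: 5.75
tool_pos: [0.4716, 0.0957, 0.0903]
tool_rot: [178.8, -0.3, -89.4]
force: [-8.8, 0.5, 7.7]
grip_width: 0.0392
time_s: 5.85
tool_pos: [0.4713, 0.0957, 0.0902]
tool_rot: [178.8, -0.3, -89.4]
force: [0.9, 0.2, 0.6]
grip_width: 0.0393
```

```bash
python3 -m creep '[[0,-0.3,0,0.02,0,0,0.45],[0,-0.3,-0.2,0.006,0,0,0.45],[0,-0.3,-0.3,0.006,0,0,0.45],[0,-0.31,-0.3,0.006,0,0,0.45],[0,-0.33,-0.3,0.006,0,0,0.45]]'
python3 - <<'E'
from cell import env, optics
import cv2, numpy as np
c=optics.read_camera("scene")
g=c["frame"][150:315,260:432]
cv2.imwrite("pics/s3.png",cv2.resize(g,(0,0),fx=3.2,fy=3.2,interpolation=cv2.INTER_CUBIC))
print(env.get_obs()["force"],env.get_obs()["tool_pos"])
E
```

```text
time_s: 6.35
tool_pos: [0.4717, 0.096, 0.0955]
tool_rot: [179.5, -0.6, -89.3]
force: [-8.0, 0.3, 1.1]
grip_width: 0.0391
[-8.57929877 -0.17133082  1.05176127] [0.47171603 0.09596681 0.09564982]
```

View pics/s3.png

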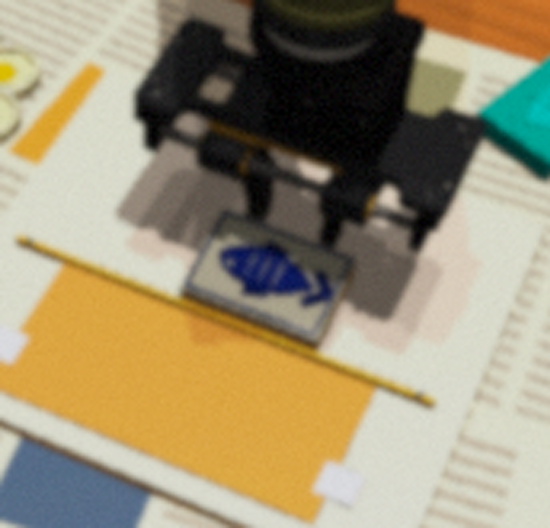

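Still no clear tilt visible in the crop (face around (270,275)). I'll measure the face's tilt from depth instead.

```bash
cat > tilt.py <<'E'
from cell import env, optics
import numpy as np,cv2
c=optics.read_camera("scene");z=c["z_map"]
K=np.array([[c["fx"],0,c["cx"]],[0,c["fy"],c["cy"]],[0,0,1]])
v,u=np.mgrid[130:340,220:450];v=v.ravel();u=u.ravel()
p=cv2.undistortPoints(np.float64(np.c_[u,v]).reshape(-1,1,2),K,np.float64(c["distortion"])).reshape(-1,2)
d=z[v,u][:,None];X=(np.c_[p,np.ones(len(p))]*d-c["t"])@c["R"]
o=env.get_obs();tip=o["tool_pos"][0]+.0095
print("pos",o["tool_pos"].round(4),"F",o["force"].round(1))
for a,b in((.06,.125),):
  for x in np.arange(.47,.60,.01):
    k=(X[:,1]>a)&(X[:,1]<b)&(abs(X[:,0]-x)<.005)&(X[:,2]<.12)&(d[:,0]>0)
    if k.sum()>5:print(round(x,3),k.sum(),np.percentile(X[k,2],[10,50,90]).round(4))
E
python3 tilt.py
```

```text
pos [0.4717 0.0959 0.0955] F [-7.8  0.5 -0.4]
0.47 41 [0.0283 0.0456 0.0825]
0.48 163 [0.0378 0.0546 0.0757]
0.49 147 [0.0365 0.0378 0.0402]
0.5 248 [0.0355 0.0378 0.1157]
0.51 261 [0.035  0.038  0.1169]
0.52 143 [0.0336 0.035  0.0366]
0.53 155 [0.0324 0.0341 0.0361]
0.54 160 [0.0313 0.0329 0.0345]
0.55 311 [0.0133 0.0193 0.0319]
0.56 144 [0.0122 0.0136 0.0153]
0.57 143 [0.0122 0.0137 0.0152]
0.58 151 [0.0123 0.0139 0.0154]
0.59 151 [0.0122 0.0136 0.0153]
```

It's tilting: face slope ≈5.5°, matching the tip rise of 5.4 mm. I'll continue along the arc.

```bash
python3 -m creep '[[0,-0.35,-0.36,0.006,0.004,0,0.45],[0,-0.36,-0.35,0.006,0.004,0,0.45],[0,-0.37,-0.34,0.006,0,0,0.45],[0,-0.38,-0.33,0.006,0,0,0.45],[0,-0.39,-0.32,0.006,0,0,0.45]]'; python3 tilt.py | head -9
```

```text
time_s: 6.95
tool_pos: [0.4743, 0.0968, 0.1054]
tool_rot: [179.2, -1.3, -89.2]
force: [-8.1, 0.0, 1.6]
grip_width: 0.0388
pos [0.4744 0.0968 0.1057] F [-10.2   1.2   3. ]
0.47 35 [0.043  0.0608 0.0933]
0.48 94 [0.046  0.0616 0.0865]
0.49 196 [0.0454 0.0476 0.0787]
0.5 156 [0.0423 0.0446 0.0465]
0.51 222 [0.0404 0.0428 0.1177]
0.52 156 [0.0375 0.0397 0.0422]
0.53 175 [0.0349 0.0371 0.039 ]
0.54 165 [0.032  0.0342 0.0362]
```

```bash
python3 -m creep '[[0,-0.43,-0.4,0.006,-0.01,0,0.45],[0.05,-0.44,-0.38,0.006,-0.008,0,0.45],[0.05,-0.46,-0.36,0.006,-0.006,0,0.45],[0,-0.48,-0.34,0.006,-0.003,0,0.45],[0,-0.49,-0.32,0.006,-0.003,0,0.45]]'; python3 tilt.py | head -9
```

```text
time_s: 7.5
tool_pos: [0.4798, 0.0952, 0.1168]
tool_rot: [178.5, 0.1, -89.1]
force: [-10.0, 0.5, 5.4]
grip_width: 0.0394
pos [0.48   0.0951 0.1171] F [-10.7   0.5   5.5]
0.47 24 [0.0522 0.07   0.0965]
0.48 41 [0.0515 0.0704 0.1056]
0.49 177 [0.0566 0.0737 0.0952]
0.5 189 [0.053  0.0555 0.0585]
0.51 184 [0.048  0.0508 0.0535]
0.52 184 [0.0436 0.0464 0.0484]
0.53 195 [0.0387 0.0416 0.0445]
0.54 192 [0.034  0.0366 0.0392]
```

```bash
python3 -m creep '[[0,-0.46,-0.33,0.009,0,0,0.45],[0,-0.46,-0.31,0.009,0,0,0.45],[0,-0.48,-0.29,0.009,0,0,0.45],[0,-0.49,-0.27,0.009,0,0,0.45],[0,-0.5,-0.25,0.009,0,0,0.45]]'; python3 tilt.py | head -9
```

```text
time_s: 8.05
tool_pos: [0.4857, 0.0957, 0.1261]
tool_rot: [178.6, -0.3, -89.0]
force: [-14.4, -0.8, 8.4]
grip_width: 0.0392
pos [0.4859 0.0958 0.1263] F [-12.9  -0.3   9.1]
0.48 39 [0.0608 0.0773 0.109 ]
0.49 66 [0.0612 0.0757 0.0984]
0.5 203 [0.0634 0.0705 0.1005]
0.51 212 [0.057  0.0608 0.0643]
0.52 209 [0.051  0.054  0.0576]
0.53 216 [0.0433 0.0469 0.0502]
0.54 215 [0.0358 0.0397 0.043 ]
0.55 353 [0.0133 0.0291 0.0351]
```

```bash
python3 -m creep '[[0,-0.44,-0.29,0.006,0,0,0.45],[0,-0.45,-0.28,0.006,0,0,0.45],[0,-0.46,-0.26,0.006,0,0,0.45],[0,-0.47,-0.24,0.006,0,0,0.45],[0,-0.48,-0.22,0.006,0,0,0.45],[0,-0.49,-0.2,0.006,0,0,0.45]]'; python3 tilt.py | head -9
```

```text
time_s: 8.7
tool_pos: [0.5001, 0.0967, 0.1404]
tool_rot: [178.8, -0.8, -88.9]
force: [-10.0, -1.0, 12.2]
grip_width: 0.039
pos [0.501  0.0967 0.141 ] F [-9.4 -2.1 13.9]
0.49 15 [0.075  0.0859 0.1095]
0.5 41 [0.0678 0.0846 0.1021]
0.51 207 [0.072  0.0883 0.1117]
0.52 204 [0.07   0.0751 0.078 ]
0.53 283 [0.0582 0.0638 0.0696]
0.54 291 [0.0441 0.0503 0.0567]
0.55 371 [0.0137 0.0339 0.0418]
0.56 200 [0.0123 0.0144 0.0292]
```

```bash
python3 -m creep '[[0,-0.47,-0.19,0.006,-0.005,0.003,0.45],[0,-0.48,-0.17,0.005,-0.005,0.003,0.45],[0,-0.49,-0.14,0.005,-0.004,0.003,0.45],[0,-0.5,-0.11,0.005,0,0,0.45],[0,-0.5,-0.09,0.005,0,0,0.45]]'; python3 tilt.py | head -9
```

```text
time_s: 9.25
tool_pos: [0.528, 0.0962, 0.153]
tool_rot: [-179.2, -0.2, -89.5]
force: [0.4, 0.3, 0.7]
grip_width: 0.0389
pos [0.5288 0.0961 0.1532] F [-0.3  0.1  0.8]
0.47 96 [0.0107 0.0122 0.0141]
0.48 56 [0.0111 0.0127 0.014 ]
0.52 11 [0.0888 0.1012 0.1114]
0.53 46 [0.0816 0.0891 0.1118]
0.54 259 [0.0821 0.0852 0.1125]
0.55 405 [0.059  0.0761 0.0844]
0.56 598 [0.0134 0.0346 0.0575]
0.57 148 [0.0121 0.0136 0.015 ]
```

```bash
python3 - <<'E'
from cell import env, optics
import cv2, numpy as np
c=optics.read_camera("scene")
g=c["frame"][150:315,260:432]
cv2.imwrite("pics/s4.png",cv2.resize(g,(0,0),fx=3.2,fy=3.2,interpolation=cv2.INTER_CUBIC))
E
python3 tilt.py
```

```text
pos [0.5274 0.0962 0.1526] F [ 0.1 -0.8  2.4]
0.47 93 [0.0109 0.012  0.0141]
0.48 100 [0.0105 0.0124 0.014 ]
0.49 13 [0.0119 0.0135 0.015 ]
0.52 11 [0.0891 0.1006 0.1114]
0.53 26 [0.0864 0.1002 0.113 ]
0.54 225 [0.0822 0.0881 0.1136]
0.55 153 [0.0822 0.0833 0.0848]
0.56 859 [0.014  0.0483 0.0801]
0.57 142 [0.012  0.0137 0.0151]
0.58 150 [0.0122 0.0137 0.0152]
0.59 147 [0.0125 0.0138 0.0152]
```

View pics/s4.png

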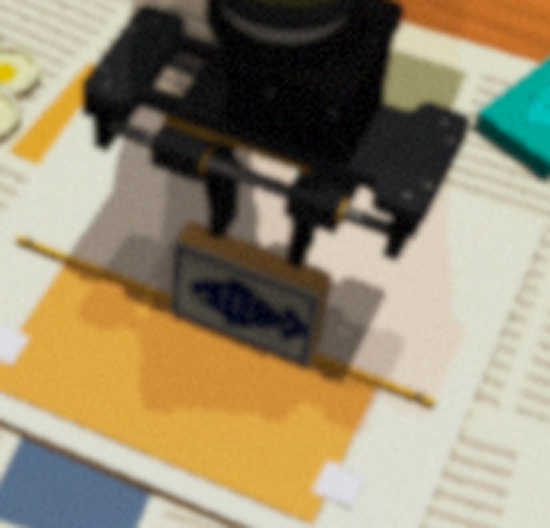

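The block stands upright on the strip with the fish toward the card, face at (245,300) and tips just behind its back. I'll retreat slightly, lower, and push the upper back over.

```bash
python3 -m creep '[[0,0.4,0,0,0,0,0.45],[0,0.3,0,-0.01,0,0,0.45],[0,0,0,0,0,0,0.45]]'; python3 tilt.py | grep -E "pos|0.5[3456]"
```

```text
time_s: 9.7
tool_pos: [0.5189, 0.0962, 0.1516]
tool_rot: [180.0, -0.2, -89.5]
force: [-0.5, -1.4, -0.0]
grip_width: 0.0391
pos [0.5189 0.0963 0.1516] F [ 0.  -0.1  0.1]
0.53 279 [0.0792 0.0834 0.1124]
0.54 398 [0.0568 0.0672 0.0768]
0.55 449 [0.0145 0.0414 0.0531]
0.56 243 [0.0125 0.0151 0.0303]
0.58 153 [0.012  0.0137 0.0153]
0.59 150 [0.0117 0.0137 0.0154]
```

```bash
python3 tilt.py | grep -E "pos|0.5[23456]"; python3 -m creep '[[0,-0.15,0.15,0.003,0,0,0.45]]'; python3 tilt.py | grep -E "pos|0.5[23456]"
```

```text
pos [0.5192 0.0962 0.1517] F [-0.8  0.5  0.1]
0.52 91 [0.0762 0.0786 0.1057]
0.53 281 [0.0793 0.0834 0.1122]
0.54 391 [0.0571 0.0672 0.0766]
0.55 455 [0.014  0.0414 0.053 ]
0.56 248 [0.0124 0.0152 0.0302]
0.57 141 [0.0122 0.0137 0.0153]
0.58 154 [0.0123 0.0137 0.0153]
time_s: 9.9
tool_pos: [0.5209, 0.0964, 0.1511]
tool_rot: [-179.8, -0.2, -89.5]
force: [-5.0, -0.2, 17.2]
grip_width: 0.0395
pos [0.5215 0.0964 0.1515] F [-2.2 -1.2  8.6]
0.51 11 [0.0853 0.091  0.1079]
0.52 77 [0.0763 0.0789 0.1057]
0.53 233 [0.0801 0.0884 0.1142]
0.54 409 [0.0601 0.0703 0.0807]
0.55 454 [0.0253 0.0434 0.0553]
0.56 259 [0.0127 0.0158 0.0303]
0.57 149 [0.012  0.0136 0.0153]
0.58 149 [0.0121 0.0137 0.0152]
0.59 151 [0.012  0.0137 0.0154]
```

```bash
python3 -m creep '[[0,-0.45,-0.07,0.004,0,0,0.45],[0,-0.45,-0.03,0.004,0,0,0.45],[0,-0.45,0.02,0.004,0,0,0.45],[0,-0.45,0.08,0.003,0,0,0.45],[0,-0.45,0.1,0.003,0,0,0.45],[0,-0.45,0.1,0.003,0,0,0.45],[0,-0.45,0.1,0,0,0,0.45]]'; python3 tilt.py | grep -E "pos|0.5[23456]"
```

```text
time_s: 10.65
tool_pos: [0.5596, 0.0968, 0.1536]
tool_rot: [-177.8, -0.2, -89.6]
force: [0.1, 0.4, 2.5]
grip_width: 0.0394
pos [0.5602 0.0968 0.1534] F [0.5 0.2 3.5]
0.55 8 [0.091  0.0998 0.1123]
0.56 350 [0.0133 0.0267 0.0844]
0.59 147 [0.0122 0.0137 0.0155]
```

```bash
python3 tilt.py
python3 - <<'E'
from cell import env, optics
import cv2, numpy as np
c=optics.read_camera("scene")
g=c["frame"][150:315,260:432]
cv2.imwrite("pics/s5.png",cv2.resize(g,(0,0),fx=3.2,fy=3.2,interpolation=cv2.INTER_CUBIC))
E
```

```text
pos [0.5596 0.0968 0.1533] F [ 1.6 -1.2  5.6]
0.48 30 [0.0105 0.012  0.0136]
0.49 72 [0.0108 0.0125 0.0139]
0.5 97 [0.0109 0.0123 0.0136]
0.51 23 [0.0113 0.0124 0.0134]
0.55 6 [0.0964 0.1033 0.1103]
0.56 344 [0.0129 0.0265 0.0838]
0.57 630 [0.0134 0.069  0.1037]
0.58 219 [0.0124 0.0148 0.0791]
0.59 150 [0.0123 0.0139 0.0154]
```

View pics/s5.png

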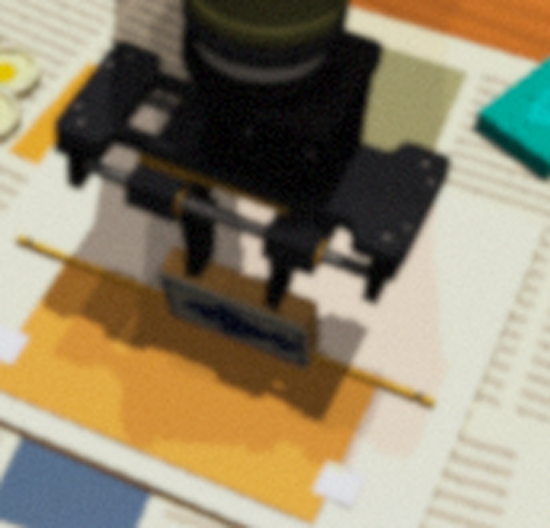

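Block leans past upright (~100–105°) with the tips still on its top; lifting away with a slight forward motion should let it fall.

```bash
python3 -m creep '[[0,-0.3,-0.1,0,0,0,0.45],[0,-0.2,-0.5,-0.01,0,0,0.45],[0,0,-1,-0.01,0,0,0.45],[0,0,-1.5,0,0,0,0.45],[0,0,0,0,0,0,0.45],[0,0,0,0,0,0,0.45]]'; python3 tilt.py
```

```text
time_s: 11.4
tool_pos: [0.5611, 0.097, 0.1835]
tool_rot: [-179.5, -0.2, -89.5]
force: [-0.3, 0.1, -0.6]
grip_width: 0.0391
pos [0.5613 0.0972 0.1837] F [-0.5  0.3  0.1]
0.47 85 [0.0109 0.0123 0.0139]
0.48 101 [0.0109 0.0125 0.0146]
0.49 96 [0.0108 0.0124 0.0139]
0.5 115 [0.0108 0.0124 0.0138]
0.51 130 [0.0107 0.0121 0.0138]
0.52 136 [0.0104 0.0124 0.0138]
0.53 135 [0.0106 0.0123 0.0139]
0.54 97 [0.0112 0.0128 0.0145]
0.55 61 [0.0175 0.0191 0.0205]
0.56 81 [0.0322 0.0337 0.0355]
0.57 177 [0.0325 0.0341 0.1155]
0.58 149 [0.0325 0.0337 0.0354]
0.59 155 [0.0323 0.0339 0.0353]
```

It flipped and lies flat (back at 33.7 mm, expected 33.5). I'll raise a bit and measure its pose.

```bash
python3 -m creep '[[0,0,-3,0,0,0,0.45],[0,0,-3,0,0,0,0.3],[0,0,-1,0,0,0,0.1],[0,0,0,0,0,0,0],[0,0,0,0,0,0,0]]'
cat > rect.py <<'E'
from cell import env, optics
import numpy as np,cv2
from h import *
c=optics.read_camera("scene");z=c["z_map"]
K=np.array([[c["fx"],0,c["cx"]],[0,c["fy"],c["cy"]],[0,0,1]])
v,u=np.mgrid[130:340,220:450];v=v.ravel();u=u.ravel()
p=cv2.undistortPoints(np.float64(np.c_[u,v]).reshape(-1,1,2),K,np.float64(c["distortion"])).reshape(-1,2)
d=z[v,u][:,None];X=(np.c_[p,np.ones(len(p))]*d-c["t"])@c["R"]
k=(X[:,2]>.030)&(X[:,2]<.0375)&(X[:,0]>.53)&(X[:,0]<.67)&(X[:,1]>0)&(X[:,1]<.2)
m=np.zeros((480,640),np.uint8);m[v[k],u[k]]=255
cs=max(cv2.findContours(m,0,2)[0],key=cv2.contourArea)
P=ray_plane(c,cs.reshape(-1,2),.0335)[:,:2]*1000
r=cv2.minAreaRect(P.astype(np.float32));print(r,cv2.boxPoints(r).round(1).tolist())
q=X[k];A=np.c_[q[:,:2]-q[:,:2].mean(0),np.ones(len(q))];print("plane",np.linalg.lstsq(A,q[:,2],rcond=None)[0])
g=c["frame"][150:315,260:432];cv2.imwrite("pics/s6.png",cv2.resize(g,(0,0),fx=3.2,fy=3.2,interpolation=cv2.INTER_CUBIC))
E
python3 rect.py
```

```text
time_s: 11.95
tool_pos: [0.5585, 0.0968, 0.2517]
tool_rot: [-179.9, -0.3, -89.5]
force: [-0.6, -0.0, -1.7]
grip_width: 0.0152
((593.43408203125, 98.15823364257812), (66.65079498291016, 88.69596099853516), 0.5413464307785034) [[559.7000122070312, 142.1999969482422], [560.5, 53.5], [627.2000122070312, 54.099998474121094], [626.2999877929688, 142.8000030517578]]
plane [-0.00517635 -0.00168548  0.03371078]
```

View pics/s6.png

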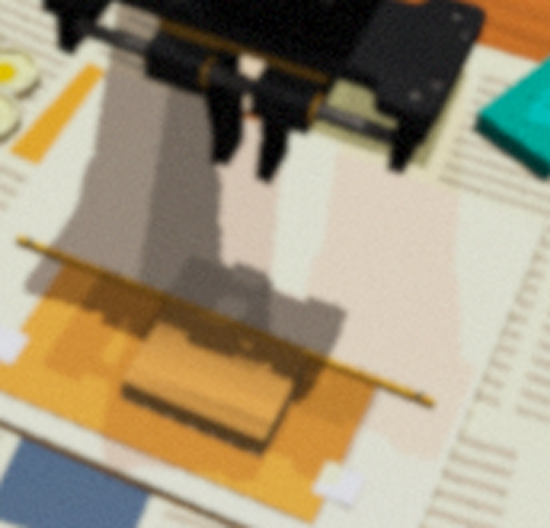

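The block lies wooden back up, square to the strip (0.5°, same as the board), with a gap of ~10 mm to the strip's far face. That is close, and sliding it would smear the ink, so I leave it. Now to press at its centre (0.593, 0.098).

```bash
python3 -m creep '[[0,-1.5,0,0,0,0,0],[0,-1.5,2,0,0,0,0],[0,-0.5,3,0,0,0,0],[0,0,3,0,0,0,0],[0,0,2,0,0,0,0],[0,0,0,0,0,0,0],[0,0,0,0,0,0,0]]'; python3 d.py .593 .098 .1035
```

```text
time_s: 12.7
tool_pos: [0.5905, 0.0956, 0.1389]
tool_rot: [179.4, -0.3, -89.5]
force: [-0.1, 0.7, 0.7]
grip_width: 0.0003
[0.59  0.096 0.139] shift [-0.253 -0.29   3.538] turn [ 0.01  -0.006 -0.   ]
```

```bash
python3 -m creep '[[-0.25,-0.3,1,0.01,-0.006,0,0],[0,0,1,0,0,0,0],[0,0,0.6,0,0,0,0],[0,0,0,0,0,0,0],[0,0,0,0,0,0,0]]'; python3 d.py .593 .098 .1035
```

```text
time_s: 13.2
tool_pos: [0.595, 0.0987, 0.1133]
tool_rot: [-179.7, 0.1, -89.5]
force: [0.6, 0.5, 0.6]
grip_width: 0.0003
[0.595 0.099 0.113] shift [0.068 0.202 0.981] turn [-0.005  0.001 -0.   ]
```

```bash
python3 -m creep '[[0,0.15,0.4,0,0,0,0],[0,0,0.3,0,0,0,0],[0,0,0.2,0,0,0,0],[0,0,0.2,0,0,0,0]]'; python3 -m creep '[[0,0,0.3,0,0,0,0],[0,0,0.3,0,0,0,0]]'
```

```text
time_s: 13.6
tool_pos: [0.5942, 0.0989, 0.1036]
tool_rot: [-179.6, 0.0, -89.5]
force: [-4.9, -1.5, 16.2]
grip_width: 0.0006
time_s: 13.8
tool_pos: [0.5943, 0.0991, 0.1036]
tool_rot: [-179.7, -0.1, -89.5]
force: [-9.3, -2.1, 19.8]
grip_width: 0.0006
```

```bash
python3 -m creep '[[0,0.15,0.25,0,0,0,0],[0,0.15,0.25,0,0,0,0],[0,0.15,0.25,0,0,0,0],[0,0.15,0.25,0,0,0,0],[0,0.15,0.25,0,0,0,0]]'; python3 -m creep '[[0,0.15,0.25,0,0,0,0],[0,0.15,0.25,0,0,0,0],[0,0.15,0.25,0,0,0,0],[0,0.15,0.25,0,0,0,0],[0,0.15,0.25,0,0,0,0]]'
```

```text
time_s: 14.3
tool_pos: [0.5933, 0.0993, 0.1037]
tool_rot: [-178.8, -0.4, -89.6]
force: [-3.9, -1.2, 12.6]
grip_width: 0.0007
time_s: 14.8
tool_pos: [0.5922, 0.0996, 0.1037]
tool_rot: [-177.9, -0.6, -89.6]
force: [-3.1, -1.1, 13.2]
grip_width: 0.0004
```

Over 1 s held at 12–20 N. Next I lift off, clear the view and check.

```bash
python3 -m creep '[[0,0,-0.5,0,0,0,0],[0,0,-2,0,0,0,0],[0,0,-3.5,0,0,0,0],[0,0,-3.5,0,0,0,0],[0,0,-3,0,0,0,0],[0,2,-2,0,0,0,0],[0,3,0,0,0,0,0],[0,3,0,0,0,0,0],[0,0,0,0,0,0,0],[0,0,0,0,0,0,0]]'; sed -i 's/s6/s7/' rect.py; python3 rect.py; python3 -c "
from cell import optics;import cv2
a=optics.read_camera('scene')['frame'];b=cv2.resize(cv2.imread('pics/s7.png'),(0,0),fx=.9,fy=.9);print(cv2.imwrite('pics/s8.png',a))"
```

```text
time_s: 15.8
tool_pos: [0.5053, 0.1012, 0.2531]
tool_rot: [-177.7, -0.6, -89.6]
force: [0.2, -0.1, 0.1]
grip_width: 0.0006
((593.133056640625, 98.31185913085938), (66.04825592041016, 89.00431060791016), 0.5480013489723206) [[559.7000122070312, 142.5], [560.5, 53.5], [626.5999755859375, 54.099998474121094], [625.7000122070312, 143.10000610351562]]
plane [-0.0009079   0.00122757  0.03372937]
True
```

View pics/s8.png

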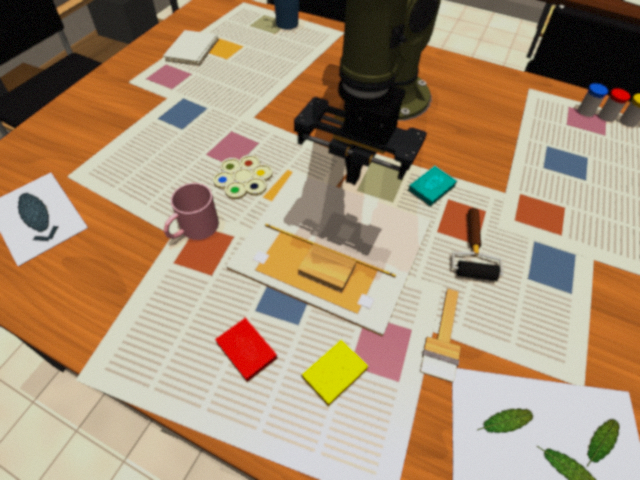

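The block lies flat on the card, back up, at about (328,270). The mug (195,213), palette, roller and brush are where they were. Signing off.

```bash
python3 -c "
from cell import order;print(order.sign_off())"
```

```text
the job is handed in; nothing more can be done
None
```

The fish block is flipped onto the card, inked face down, and printed. I pushed it square against the strip with two fingertips and raised its near side until it stood upright on the strip. Backing the fingers off then let it lean back to about 65°, so I pushed it on past upright and it fell over. After that I pressed on its back for over a second at about 12–20 N and handed in at about 16 s of the allowed 72 s.

- **Final position:** the back sits flat at 33.7 mm (33.5 expected). The block is turned about 0.5°, the same as the board to within measurement error.
- **Gap to the strip:** the block's near edge is about 10 mm from the strip's far face. I left it there rather than slide the inked face across the card, so "close along the strip" is met only to that 10 mm.
- **Forces:** the fingertip push was usually about 8–12 N and reached about 18 N at most, above the suggested 5–10 N. During the press there was a sideways force of up to 9 N, but the block's measured position did not change beyond about 0.5 mm.
- **Bystanders:** the mug, roller, palette and brush look unmoved in the last picture.

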